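# Clip the exhibit phone into the photo cradle

## Task

The phone lying in the cradle must be clamped for its photograph. Press the clip's long thumb bar down with one fingertip and, keeping it held down, push the phone along the cradle with the other fingertip, beneath the raised clip, until it is fully home against the end stop; then let go so that the clip springs down on the phone. Only press and push: do not lift, carry or tip the phone, and leave the other things on the table where they are.

Things in the scene. Friction and masses are not known exactly. Their poses are not given: they have to be found in the camera images.
- cradle: Fixed grey cradle. Origin on the table, z = 0; its x axis is the push direction (to the end stop), y points to the thumb-bar side, z up. In mm in this frame: flat bed top at z = 22, x -125 to 85, y -36 to 48; two rails 5 high above the bed, x -115 to 75, inner faces at y = -29.5 and 29.5, guide the phone. A foot plate, top at z = 6, lies under the thumb bar (y 47 to 97).
- end_stop (a point): Middle of the end stop's face, at bed height: x = 70, y = 0, z = 22 mm in the cradle's frame, axes as the cradle's. The stop is a bar across the bed, 9 mm high. Fully home, the phone's front edge touches it and the phone's origin is 48 mm before it (x = 22, y = 0 in the cradle).
- clip (a joint): Steel rocking clip, hinged along the cradle's x at y = 40, z = 31 mm. In rad: 0 at rest (sprung), grows as the thumb bar is pressed, stop at 0.36. At rest its nose (x 50 to 64, foot at y = 4) hangs 5 mm above the bed and blocks the phone; it clears the phone above 0.18; held down means above 0.22. Pressing takes 3 N at first, 6 N at 0.30. Released on the phone it rests at about 0.17.
- clip_thumb (a point): Middle of the thumb bar's upper face (moves with the clip). The bar is a steel strip along the cradle's x, x = -114 to 61 mm, 24 mm wide, middle line at y = 72. At rest it tilts up outwards by 0.3 rad, this point at z = 35 mm; at 0.30 rad it is level with its top at z = 25.5, so that a tip on it is level with the phone's rear edge. A finger can slide along it while holding it down.
- phone: The phone to clamp: flat, black, 96 (along its x) x 56 x 11 mm, about 0.14 kg, lying on the bed between the rails, its x along the cradle's. Origin at the centre of its underside. It starts 30 to 50 mm short of the end stop. Its rear edge, the one to push, is 48 mm behind the origin and reaches from the bed to 11 mm above it.
- keypad_phone: bystander: keypad phone 100 x 46 x 14 mm lying on the table beside the cradle, on the side away from the thumb bar
- marker_pen: bystander: white marker pen with a black cap, 124 x 14 x 14 mm, lying beside the cradle on the side away from the thumb bar
- marker_tent: bystander: folded yellow tent marker, 52 x 55 mm, 44 mm high, standing on the table beyond the thumb bar
- large_phone: bystander: large phone 140 x 68 x 9 mm lying on the table
- green_bottle: bystander: green glass bottle, 68 mm across, 190 mm tall, standing
- exhibit_box: bystander: cardboard box 110 x 85 x 60 mm
- scale: bystander: L-shaped white photo scale, 150 x 120 x 4 mm, lying flat
Things that resemble listed ones, but are neither listed nor needed, are in the scene too. Leave any turquoise or yellow look-alike of the phone alone.

How it is judged:
By the outcome, as a careful person would: the job done as asked, in the order asked, and still so for the second after the job is handed in, with the robot touching nothing.
It also fails if it takes over 35 s, if anything falls off the work surface, if the arm or the gripper's body presses on something with over 40 N, if the wrist force passes 120 N, or if a joint passes its speed limit or range.

## Robot

A 6-joint arm with a two-finger parallel gripper is mounted at the origin on the work surface. World frame = base frame: x ahead of the robot, y to its left, z up, the work surface at z = 0. Lengths are in mm, angles in rad, forces in N, time in s.
With the tool pointing down it reaches from about 375 to 925 mm from the base axis. Payload 5.7 kg.
Tool frame: the origin (TCP) lies at the very end of the fingers, on their centre line; the grasp point (between the pads) lies 19 mm behind it; z points along the fingers, y is the line along which they close (so a half turn about z gives the same grasp; the last joint's range is limited). The gripper opens to 85 mm and grips with 20 to 120 N. Pads are 22 mm wide; open, the fingers measure 114 mm over their backs; the gripper's body (76 mm by 85 mm) begins 54 mm behind the grasp point. The pads swing forward as they close: fully open they stand 13 mm farther back than shut.
Start: joints at [1.1, 0.359, 1.51, -0, 1.272, -0.115], TCP at [208.995, 562.391, 231.267] pointing down, gripper open.
Joint ranges: [-2.97, 2.97], [-1.01, 2.36], [0.21, 2.38], [-0.96, 4.11], [0.2, 2.71], [-2.98, 2.98]. Speed limits (rad/s): [2.39, 2.39, 3.14, 3.14, 3.14, 3.14].

## Interface

Orientations are given as a 3x3 rotation matrix whose columns are the frame's x, y, z axes.
In Python, from bench import readout, grab_frame, order gives the robot as it stands.
- The arm moves only by the tool apply_moves, never from a script. Its argument "commands" is a list of rows, each a list of 3 entries, a list of its own where there are three numbers: the shift along the world's x, y, z in cm, then the turn, a rotation vector about the world's x, y, z in rad, then the opening, from 0 (shut) to 1 (fully open). A call has 1 to 10 rows; each row shifts and turns the commanded pose from where the row before left it; what a row does not reach is not made up. A row lasts 1/12 s, in which the tool goes at most 41.7 mm and 7.16 degrees, less where a joint would pass 70% of its speed; a pose out of reach is approached as far as the arm can. A call with a gripper value outside its range is refused whole. The fingers move at their own pace and stop on an object; the grip force is fixed at half the most. Time passes only in rows, so rows that do not move let the fingers close. It gives the time, the measured TCP pose, the force, the opening and the grip force at its end, in the units of the state.
- readout.get_obs(): the state, without advancing time (a new reading comes with each control period).
- grab_frame(name): name is "side" or "top"; returns a dict with "pixels" (420x560x3 uint8, blue, green, red), "fx", "fy", "cx", "cy" (pixels), "D" ([k1, k2, p1, p2, k3] as OpenCV has them; the pictures are not rectified), "world_to_cam" (4x4, takes a point from world to camera coordinates). Camera axes: x right, y up, looking along -z (the intrinsics and any distortion apply to the point x, -y, -z); pixel columns grow to the right and rows downward; lengths in mm; the calibration is good to about 2 mm. A picture is of the moment at which its call begins. There is no depth.
- order.sign_off(): hands the job in; it is judged then, once.
The state is a dict: "time_s": time; "joint_positions": joint angles; "qd": joint speeds; "joint_torque": joint torques, N m; "ee_pos": TCP position; "orientation": TCP orientation; "contact_force": force on the tool from outside, world axes, zero at the start; "torque": the same for the moment, N m; "grip_width": finger opening in mm; "finger_force": force on a finger pad.
Only numpy, scipy, OpenCV 4.12 (cv2) and the standard library are available. Lean on these libraries where they do the work, as an engineer would, in place of code of your own. Each camera call takes 0.05 s, during which the arm holds its last target. There are 200 camera calls.

## Working session

There is one attempt and no reset: what is moved stays moved. The work goes in short steps, Python scripts to look and compute and a tool call to move; the robot and the scene stay as the last step left them, time stands still between calls to the robot, and variables do not carry over. Pictures are saved under pics/ and viewed, at most 10 in all, crops included, and the job is handed in when it is done.

Besides the shell and the picture viewer there is one more tool, called after "Request:" in YAML: its name, and indented under it one key for each argument. apply_moves: Moves the arm, as the interface text tells. Its arguments: {"type":"object","properties":{"commands":{"type":"array","items":{"type":"array"}}},"required":["commands"]}

```bash
mkdir -p pics
python3 - <<'E'
from bench import readout, grab_frame
import cv2,pickle
for n in("top","side"):
    f=grab_frame(n); pickle.dump(f,open(n+'.pkl','wb')); cv2.imwrite(f'pics/{n}0.png',f['pixels'])
    print(n,f['fx'],f['fy'],f['cx'],f['cy'],f['D']);print(f['world_to_cam'])
print(readout.get_obs())
E
```

```text
top 447.2839940770912 447.2839940770912 279.9604660605418 210.7448305261569 [-0.04388959  0.          0.          0.          0.        ]
[[-1.69419736e-02 -9.99474719e-01  2.76270942e-02 -6.30936885e+00]
 [ 9.97859634e-01 -1.51562686e-02  6.36116218e-02 -5.35487745e+02]
 [-6.31594842e-02  2.86456685e-02  9.97592254e-01 -1.05513315e+03]
 [ 0.00000000e+00  0.00000000e+00  0.00000000e+00  1.00000000e+00]]
side 409.1368663970468 409.1368663970468 277.8460333480188 211.61797821408655 [-0.01671504  0.          0.          0.          0.        ]
[[ 8.18447197e-01 -5.74544597e-01 -6.53397876e-03 -4.43872252e+02]
 [ 4.03375495e-01  5.66441698e-01  7.18632042e-01 -2.67573358e+02]
 [-4.09185039e-01 -5.90798027e-01  6.95359831e-01 -1.01281344e+03]
 [ 0.00000000e+00  0.00000000e+00  0.00000000e+00  1.00000000e+00]]
{'time_s': 0.1, 'joint_positions': array([ 1.09991073e+00,  3.59439886e-01,  1.51133505e+00, -3.06214952e-05,
        1.27249816e+00, -1.15063299e-01]), 'qd': array([-7.03203955e-05, -2.84350321e-03, -1.97575009e-03, -5.75367417e-04,
        2.22503592e-03,  9.73390647e-04]), 'joint_torque': array([ 1.18271273e-03, -5.28651130e+01, -2.79351175e+01,  4.85508065e-05,
        4.91257146e-03,  5.08083261e-06]), 'ee_pos': array([208.73121132, 561.86267957, 230.52940173]), 'orientation': array([[-9.37363433e-01,  3.48352195e-01, -7.36289910e-04],
       [ 3.48352934e-01,  9.37362230e-01, -1.51082899e-03],
       [ 1.63869759e-04, -1.67268460e-03, -9.99998588e-01]]), 'contact_force': array([ 0.21040971, -0.37074063,  0.24165505]), 'torque': array([-0.01560742,  0.00923128,  0.05672492]), 'finger_force': 0.0, 'grip_width': 85.34542197755466}
```

View pics/top0.png

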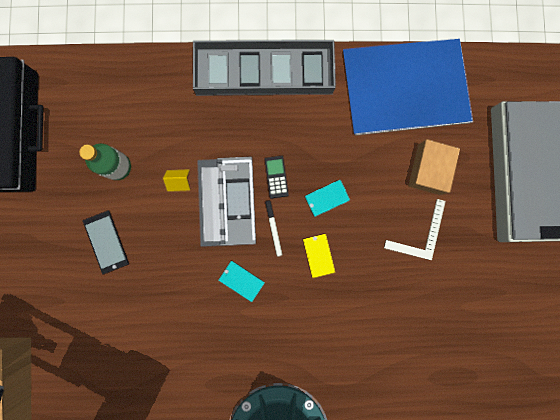

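View pics/side0.png

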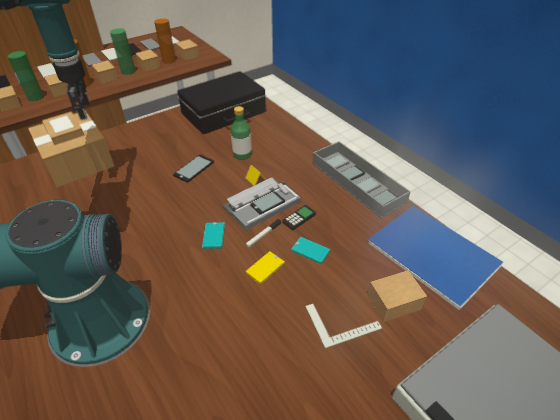

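The top view shows the cradle at about (198–256, 157–246), with the thumb bar on its left and the phone at about (238,198) pointing up the image. The turquoise (242,281), (327,197) and yellow (319,256) slabs are look-alikes. The large phone (105,242) and the keypad phone (276,177) are bystanders. Only the black one at (238,198) lies in the cradle, so I'll enlarge that one.

```bash
cat > h.py <<'E'
import numpy as np,cv2,pickle
def proj(f,P):
    P=np.atleast_2d(P).astype(float);W=np.array(f['world_to_cam']);c=P@W[:3,:3].T+W[:3,3]
    c=c*[1,-1,-1];K=np.array([[f['fx'],0,f['cx']],[0,f['fy'],f['cy']],[0,0,1]])
    return cv2.projectPoints(c,np.zeros(3),np.zeros(3),K,np.array(f['D']))[0][:,0]
def back(f,px,z):
    K=np.array([[f['fx'],0,f['cx']],[0,f['fy'],f['cy']],[0,0,1]]);W=np.array(f['world_to_cam'])
    u=cv2.undistortPoints(np.array(px,float).reshape(-1,1,2),K,np.array(f['D']))[:,0]
    d=np.c_[u[:,0],-u[:,1],-np.ones(len(u))]@W[:3,:3];o=-W[:3,:3].T@W[:3,3]
    return o+d*((np.broadcast_to(z,len(u))-o[2])/d[:,2])[:,None]
E
python3 - <<'E'
import cv2,pickle
f=pickle.load(open('top.pkl','rb'))['pixels'][150:252,190:262]
g=pickle.load(open('side.pkl','rb'))['pixels'][172:228,218:304]
a=cv2.resize(f,None,fx=5.8,fy=5.8,interpolation=cv2.INTER_CUBIC)
cv2.imwrite('pics/c1.png',a)
cv2.imwrite('pics/c2.png',cv2.resize(g,None,fx=9,fy=9,interpolation=cv2.INTER_CUBIC))
E
```

```text
(no output)
```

View pics/c1.png

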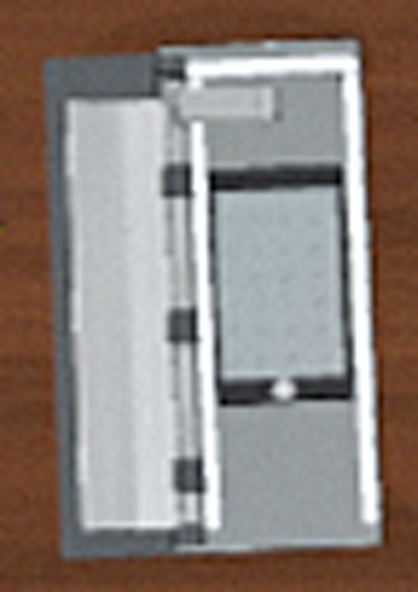

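View pics/c2.png

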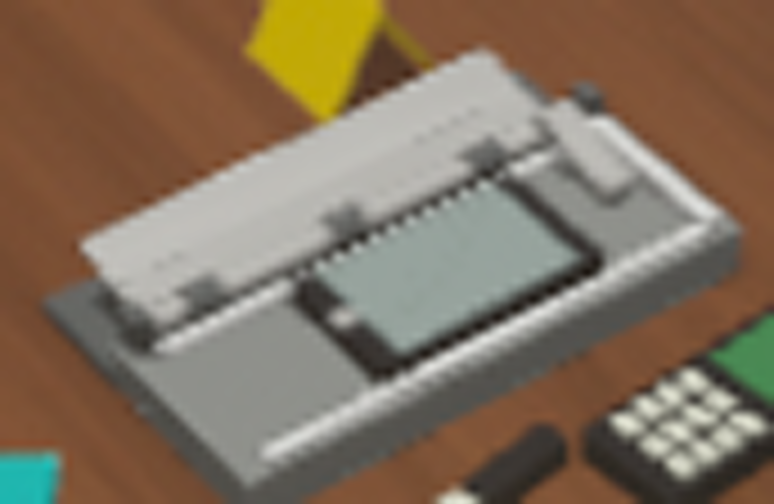

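The top crop shows the black phone in the cradle, with its rear edge at crop row ~402 and its front at ~170. The clip nose is at (225,103) and the thumb bar spans (65–175, 100–528). Next I'll fit the cradle's pose and the phone's x to the points from both views.

Run:
```python
from h import *
from scipy.optimize import least_squares
T=pickle.load(open('top.pkl','rb'));S=pickle.load(open('side.pkl','rb'))
t=lambda p:(np.array(p)+.5)/5.8-.5+[190,150]
s=lambda p:(np.array(p)+.5)/9-.5+[218,172]
c,sn=np.cos(.3),np.sin(.3)
yo,zo=72+12*c,35+12*sn
C=[(T,t((358,43)),(85,-36,22)),(T,t((382,545)),(-125,-36,22)),(T,t((45,60)),(85,97,6)),(T,t((65,555)),(-125,97,6)),
(T,t((66,100)),(61,yo,zo)),(T,t((84,528)),(-114,yo,zo)),
(S,s((248,487)),(-125,-36,22)),(S,s((740,232)),(85,-36,22)),(S,s((80,245)),(-114,yo,zo)),(S,s((483,50)),(61,yo,zo))]
Ph=[(T,t((208,172)),(48,28)),(T,t((342,166)),(48,-28)),(T,t((353,400)),(-48,-28)),(T,t((217,405)),(-48,28)),
(S,s((385,380)),(-48,-28)),(S,s((603,262)),(48,-28)),(S,s((298,290)),(-48,28))]
def w(p,P):
    a=p[2];P=np.array(P,float);return np.array([p[0]+P[0]*np.cos(a)-P[1]*np.sin(a),p[1]+P[0]*np.sin(a)+P[1]*np.cos(a),P[2]])
def r(p):
    o=[proj(f,w(p,P))[0]-q for f,q,P in C]+[proj(f,w(p,(P[0]+p[3],P[1]+p[4],33)))[0]-q for f,q,P in Ph]
    return np.concatenate(o)
R=least_squares(r,[590,110,0,-20,0],loss='soft_l1',x_scale=[100,100,.1,10,10]);p=R.x
print(p);print(r(p).reshape(-1,2).round(1))
for n,P in dict(stop=(70,0,22),thumb=(-26,72,35),rear=(p[3]-48,0,28),nose=(57,4,27)).items():print(n,w(p,P).round(1))
```

```text
[ 5.81031609e+02  8.46492775e+01  3.05705710e-02 -1.73211360e+01
 -3.04767705e-02]
[[ 0.2 -0.7]
 [-0.   0.3]
 [-0.2 -0. ]
 [-0.6  1.1]
 [ 0.1  0.4]
 [-0.3  1. ]
 [ 0.4  0.1]
 [ 0.9 -0.3]
 [ 0.5 -0.2]
 [ 1.  -0.2]
 [-0.1  0.1]
 [ 0.5  0. ]
 [ 0.3  0.1]
 [-0.   0.4]
 [ 0.  -0.7]
 [ 1.1 -0.6]
 [-0.7 -0.7]]
stop [651.   86.8  22. ]
thumb [552.8 155.8  35. ]
rear [515.7  82.7  28. ]
nose [637.9  90.4  27. ]
```

Request:
apply_moves:
  commands:
    - [[2, -3, 0], [0, 0, 0.05], 0.7]
    - [[2, -3, 0], [0, 0, 0.05], 0.7]
    - [[2, -3, 0], [0, 0, 0.05], 0.7]
    - [[2, -3, 0], [0, 0, 0.05], 0.7]
    - [[2, -3, 0], [0, 0, 0.05], 0.7]
    - [[2, -3, 0], [0, 0, 0.05], 0.7]
    - [[2, -3, 0], [0, 0, 0.05], 0.7]
    - [[2, -3, 0], [0, 0, 0.037], 0.7]
    - [[2, -3, 0], [0, 0, 0], 0.7]
    - [[2, -3, 0], [0, 0, 0], 0.7]

```text
time_s: 0.93
ee_pos: [409.3, 260.7, 231.1]
orientation: [[-1.0, -0.031, -0.0], [-0.031, 1.0, -0.0], [0.0, -0.0, -1.0]]
contact_force: [1.2, 0.1, 0.0]
grip_width: 59.8
finger_force: 0.0
```

Request:
apply_moves:
  commands:
    - [[2, -3.3, 0], [0, 0, 0], 0.7]
    - [[2, -3.3, 0], [0, 0, 0], 0.7]
    - [[2, -3.3, 0], [0, 0, 0], 0.7]
    - [[1.7, -3.0, 0], [0, 0, 0], 0.7]
    - [[0.9, -1.4, -2], [0, 0, 0], 0.7]
    - [[0, 0, -3], [0, 0, 0], 0.7]
    - [[0, 0, -3.5], [0, 0, 0], 0.7]
    - [[0, 0, -3.5], [0, 0, 0], 0.7]
    - [[0, 0, -3], [0, 0, 0], 0.7]
    - [[0, 0, 0], [0, 0, 0], 0.7]

```text
time_s: 1.77
ee_pos: [490.3, 118.7, 76.2]
orientation: [[-0.999, -0.031, -0.011], [-0.031, 1.0, -0.001], [0.011, -0.001, -1.0]]
contact_force: [-1.2, -0.4, -0.2]
grip_width: 59.8
finger_force: 0.0
```

Run:
```python
from bench import readout, grab_frame
import cv2,pickle
o=readout.get_obs();print(o['ee_pos'],o['contact_force'])
f=grab_frame('side');pickle.dump(f,open('side1.pkl','wb'))
cv2.imwrite('pics/c3.png',cv2.resize(f['pixels'][110:240,190:320],None,fx=4.5,fy=4.5,interpolation=cv2.INTER_CUBIC))
from h import *
a=.0306
for n,P in dict(tcp=o['ee_pos'],f1=o['ee_pos']+[-37*a,37,0],f2=o['ee_pos']-[-37*a,37,0]).items(): print(n,(proj(f,P)[0]-[190,110])*4.5)
```

```text
[490.3147572  118.65284856  76.18825491] [-1.17207468 -0.42594011 -0.23321677]
tcp [228.89554572 379.24120815]
f1 [199.13594517 350.43901997]
f2 [259.71575054 409.06839663]
```

View pics/c3.png

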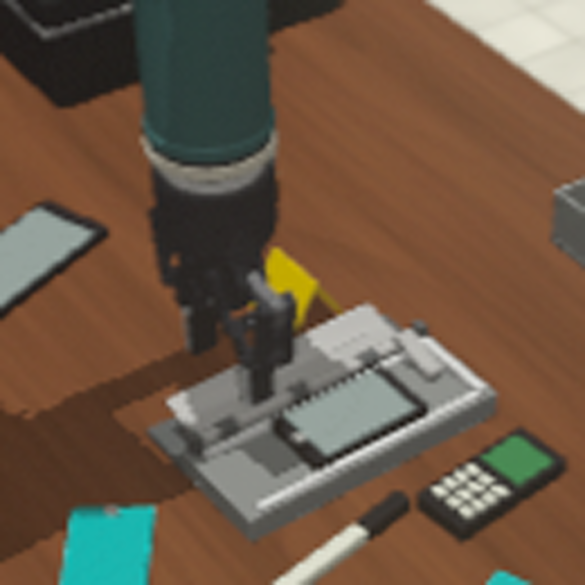

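The side view shows the two tips at crop (202,348) and (262,400), hovering over the thumb bar and behind the phone. They match the predicted points to a few mm, and may be slightly higher. I'll let it settle and then descend slowly.

Request:
apply_moves:
  commands:
    - [[0, 0, 0], [0, 0, 0], 0.7]
    - [[0, 0, 0], [0, 0, 0], 0.7]
    - [[0, 0, -1.2], [0, 0, 0], 0.7]
    - [[0, 0, -1.2], [0, 0, 0], 0.7]
    - [[0, 0, -0.6], [0, 0, 0], 0.7]
    - [[0, 0, 0], [0, 0, 0], 0.7]
    - [[0, 0, 0], [0, 0, 0], 0.7]

```text
time_s: 2.4
ee_pos: [495.6, 119.5, 52.3]
orientation: [[-1.0, -0.031, 0.001], [-0.031, 1.0, 0.0], [-0.001, -0.0, -1.0]]
contact_force: [0.3, 0.1, -0.5]
grip_width: 59.8
finger_force: 0.0
```

Request:
apply_moves:
  commands:
    - [[0, -0.25, -0.5], [0, 0, 0], 0.7]
    - [[0, 0, -0.5], [0, 0, 0], 0.7]
    - [[0, 0, -0.3], [0, 0, 0], 0.7]
    - [[0, 0, 0], [0, 0, 0], 0.7]
    - [[0, 0, 0], [0, 0, 0], 0.7]
    - [[0, 0, 0], [0, 0, 0], 0.7]

```text
time_s: 2.9
ee_pos: [495.0, 116.9, 38.2]
orientation: [[-1.0, -0.031, -0.0], [-0.031, 1.0, -0.0], [0.0, -0.0, -1.0]]
contact_force: [0.7, 0.2, 0.5]
grip_width: 59.8
finger_force: 0.0
```

Request:
apply_moves:
  commands:
    - [[0, 0, -0.3], [0, 0, 0], 0.7]
    - [[0, 0, -0.2], [0, 0, 0], 0.7]
    - [[0, 0, 0], [0, 0, 0], 0.7]
    - [[0, 0, 0], [0, 0, 0], 0.7]

```text
time_s: 3.23
ee_pos: [494.8, 116.9, 33.1]
orientation: [[-1.0, -0.031, -0.0], [-0.031, 1.0, -0.0], [0.0, -0.0, -1.0]]
contact_force: [-0.3, 0.4, -0.8]
grip_width: 59.9
finger_force: 0.0
```

Request:
apply_moves:
  commands:
    - [[0, 0, -0.3], [0, 0, 0], 0.7]
    - [[0, 0, -0.2], [0, 0, 0], 0.7]
    - [[0, 0, 0], [0, 0, 0], 0.7]
    - [[0, 0, 0], [0, 0, 0], 0.7]

```text
time_s: 3.57
ee_pos: [495.3, 117.0, 28.4]
orientation: [[-1.0, -0.031, 0.0], [-0.031, 1.0, 0.0], [-0.0, 0.0, -1.0]]
contact_force: [0.3, 0.6, 2.3]
grip_width: 59.9
finger_force: 1.5
```

Request:
apply_moves:
  commands:
    - [[0, 0, -0.2], [0, 0, 0], 0.7]
    - [[0, 0, -0.2], [0, 0, 0], 0.7]
    - [[0, 0, 0], [0, 0, 0], 0.7]
    - [[0, 0, 0], [0, 0, 0], 0.7]

```text
time_s: 3.9
ee_pos: [495.3, 117.0, 24.3]
orientation: [[-1.0, -0.031, 0.0], [-0.031, 1.0, 0.0], [-0.0, 0.0, -1.0]]
contact_force: [0.4, 1.4, 5.0]
grip_width: 59.8
finger_force: 2.1
```

Request:
apply_moves:
  commands:
    - [[0, 0, -0.2], [0, 0, 0], 0.7]
    - [[0, 0, -0.1], [0, 0, 0], 0.7]
    - [[0, 0, 0], [0, 0, 0], 0.7]
    - [[0, 0, 0], [0, 0, 0], 0.7]

```text
time_s: 4.23
ee_pos: [495.3, 116.8, 21.4]
orientation: [[-1.0, -0.031, 0.001], [-0.031, 1.0, -0.0], [-0.001, -0.0, -1.0]]
contact_force: [-0.4, 1.3, 5.5]
grip_width: 59.8
finger_force: 2.9
```

Run:
```python
from bench import readout, grab_frame
import cv2,pickle
o=readout.get_obs();print(o['ee_pos'],o['contact_force'])
f=grab_frame('side')
cv2.imwrite('pics/c4.png',cv2.resize(f['pixels'][150:235,210:310],None,fx=7,fy=7,interpolation=cv2.INTER_CUBIC))
```

```text
[495.29815723 116.8328952   21.43092325] [-0.39011084  1.32227407  5.46259967]
```

View pics/c4.png

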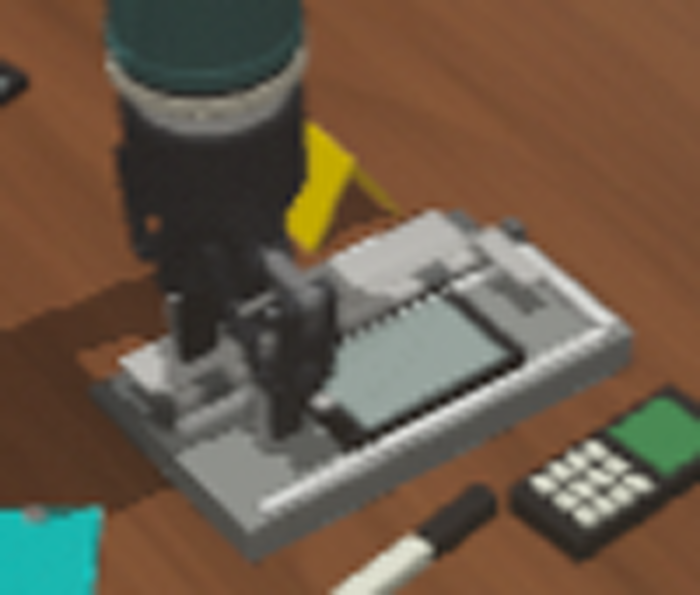

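The view shows the outer tip pressing the bar at (195,350), the clip nose raised at (520,260) and the inner tip on the bed side just behind the phone at (285,430). I'll press a little more.

Request:
apply_moves:
  commands:
    - [[0, 0, -0.1], [0, 0, 0], 0.7]
    - [[0, 0, -0.1], [0, 0, 0], 0.7]
    - [[0, 0, 0], [0, 0, 0], 0.7]
    - [[0, 0, 0], [0, 0, 0], 0.7]

```text
time_s: 4.62
ee_pos: [495.3, 116.6, 19.6]
orientation: [[-1.0, -0.031, 0.001], [-0.031, 1.0, -0.001], [-0.001, -0.001, -1.0]]
contact_force: [-0.3, -1.4, 6.9]
grip_width: 59.8
finger_force: 3.9
```

Request:
apply_moves:
  commands:
    - [[0.4, 0.012, 0], [0, 0, 0], 0.7]
    - [[0.4, 0.012, 0], [0, 0, 0], 0.7]
    - [[0.3, 0.01, 0], [0, 0, 0], 0.7]
    - [[0.3, 0.01, 0], [0, 0, 0], 0.7]
    - [[0.3, 0.01, 0], [0, 0, 0], 0.7]
    - [[0.3, 0.01, 0], [0, 0, 0], 0.7]
    - [[0.3, 0.01, 0], [0, 0, 0], 0.7]
    - [[0.3, 0.01, 0], [0, 0, 0], 0.7]
    - [[0.3, 0.01, 0], [0, 0, 0], 0.7]
    - [[0, 0, 0], [0, 0, 0], 0.7]

```text
time_s: 5.45
ee_pos: [520.9, 117.6, 18.9]
orientation: [[-0.999, -0.032, -0.006], [-0.032, 0.999, -0.001], [0.006, -0.001, -1.0]]
contact_force: [-5.9, -0.4, 7.9]
grip_width: 59.8
finger_force: 4.1
```

Request:
apply_moves:
  commands:
    - [[0.3, 0.01, 0], [0, 0, 0], 0.7]
    - [[0.3, 0.01, 0], [0, 0, 0], 0.7]
    - [[0.3, 0.01, 0], [0, 0, 0], 0.7]
    - [[0.2, 0.006, 0], [0, 0, 0], 0.7]
    - [[0.2, 0.006, 0], [0, 0, 0], 0.7]
    - [[0, 0, 0], [0, 0, 0], 0.7]
    - [[0, 0, 0], [0, 0, 0], 0.7]

```text
time_s: 6.03
ee_pos: [533.9, 118.0, 18.9]
orientation: [[-0.999, -0.032, -0.006], [-0.032, 0.999, -0.001], [0.006, -0.001, -1.0]]
contact_force: [-6.0, 0.3, 8.2]
grip_width: 59.9
finger_force: 4.1
```

Request:
apply_moves:
  commands:
    - [[0.2, 0.006, 0], [0, 0, 0], 0.7]
    - [[0.2, 0.006, 0], [0, 0, 0], 0.7]
    - [[0.2, 0.006, 0], [0, 0, 0], 0.7]
    - [[0.1, 0.003, 0], [0, 0, 0], 0.7]
    - [[0, 0, 0], [0, 0, 0], 0.7]
    - [[0, 0, 0], [0, 0, 0], 0.7]

```text
time_s: 6.53
ee_pos: [540.6, 118.2, 18.9]
orientation: [[-0.999, -0.032, -0.006], [-0.032, 0.999, -0.001], [0.006, -0.001, -1.0]]
contact_force: [-5.2, 0.1, 8.5]
grip_width: 59.5
finger_force: 4.2
```

Request:
apply_moves:
  commands:
    - [[0.1, 0.003, 0], [0, 0, 0], 0.7]
    - [[0.05, 0.001, 0], [0, 0, 0], 0.7]
    - [[0, 0, 0], [0, 0, 0], 0.7]
    - [[0, 0, 0], [0, 0, 0], 0.7]

```text
time_s: 6.87
ee_pos: [540.8, 118.2, 18.8]
orientation: [[-0.999, -0.032, -0.008], [-0.032, 0.999, -0.001], [0.008, -0.001, -1.0]]
contact_force: [-8.4, 0.4, 10.4]
grip_width: 59.8
finger_force: 5.9
```

Request:
apply_moves:
  commands:
    - [[0.1, 0.003, 0], [0, 0, 0], 0.7]
    - [[0.1, 0.003, 0], [0, 0, 0], 0.7]
    - [[0, 0, 0], [0, 0, 0], 0.7]
    - [[0, 0, 0], [0, 0, 0], 0.7]

```text
time_s: 7.2
ee_pos: [542.2, 118.3, 18.8]
orientation: [[-0.999, -0.031, -0.009], [-0.031, 1.0, -0.001], [0.009, -0.001, -1.0]]
contact_force: [-9.5, -0.4, 13.5]
grip_width: 60.2
finger_force: 7.5
```

Run:
```python
from bench import readout, grab_frame
import cv2,pickle
o=readout.get_obs();print(o['ee_pos'],o['contact_force'])
f=grab_frame('side');g=grab_frame('top')
a=cv2.resize(f['pixels'][155:235,225:305],None,fx=5,fy=5,interpolation=cv2.INTER_CUBIC)
b=cv2.resize(g['pixels'][150:230,190:270],None,fx=5,fy=5,interpolation=cv2.INTER_CUBIC)
cv2.imwrite('pics/c5.png',cv2.hconcat([a,b]))
```

```text
[542.23365711 118.27233502  18.75643799] [-9.53913769 -0.39560794 13.49145704]
```

View pics/c5.png

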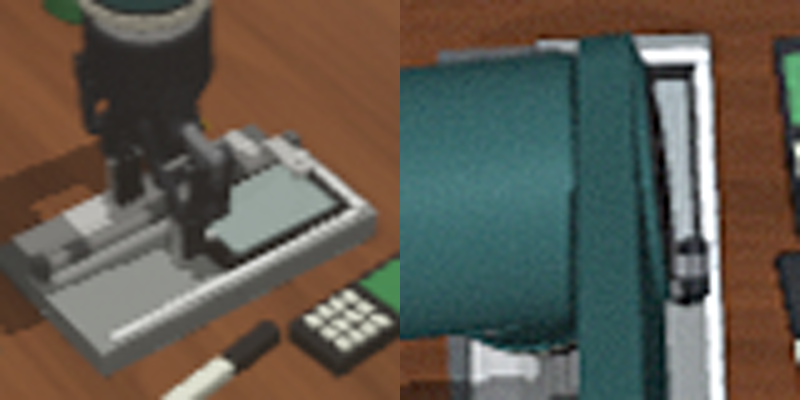

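The phone's front edge now appears to meet the end stop (right half, about (672,65); left half, about (345,205)). I'll take off the excess downward force, keeping the bar held, and push a little more to confirm a hard stop.

Request:
apply_moves:
  commands:
    - [[0, 0, 0.05], [0, 0, 0], 0.7]
    - [[0, 0, 0.05], [0, 0, 0], 0.7]
    - [[0, 0, 0], [0, 0, 0], 0.7]
    - [[0, 0, 0], [0, 0, 0], 0.7]

```text
time_s: 7.63
ee_pos: [542.2, 118.4, 19.3]
orientation: [[-0.999, -0.031, -0.009], [-0.031, 1.0, -0.001], [0.009, -0.0, -1.0]]
contact_force: [-9.0, 1.3, 6.4]
grip_width: 59.8
finger_force: 5.7
```

Request:
apply_moves:
  commands:
    - [[0.1, 0.003, 0], [0, 0, 0], 0.7]
    - [[0.1, 0.003, 0], [0, 0, 0], 0.7]
    - [[0, 0, 0], [0, 0, 0], 0.7]
    - [[0, 0, 0], [0, 0, 0], 0.7]

```text
time_s: 7.97
ee_pos: [542.2, 118.3, 18.9]
orientation: [[-0.999, -0.031, -0.013], [-0.031, 1.0, -0.001], [0.013, -0.001, -1.0]]
contact_force: [-11.5, 0.1, 8.2]
grip_width: 59.9
finger_force: 7.3
```

Request:
apply_moves:
  commands:
    - [[0.1, 0.003, 0], [0, 0, 0], 0.7]
    - [[0.1, 0.003, 0], [0, 0, 0], 0.7]
    - [[0.1, 0.003, 0.03], [0, 0, 0], 0.7]
    - [[0, 0, 0], [0, 0, 0], 0.7]
    - [[0, 0, 0], [0, 0, 0], 0.7]

```text
time_s: 8.38
ee_pos: [542.3, 118.3, 18.8]
orientation: [[-0.999, -0.031, -0.018], [-0.031, 1.0, -0.001], [0.018, -0.001, -1.0]]
contact_force: [-16.9, 0.9, 13.2]
grip_width: 60.0
finger_force: 10.5
```

Firmly blocked: 3 mm commanded gave 0.1 mm of motion and the force rose. The phone is home. I'll ease off the push with the bar still held, then lift.

Request:
apply_moves:
  commands:
    - [[-0.2, -0.006, 0], [0, 0, 0], 0.7]
    - [[-0.2, -0.006, 0], [0, 0, 0], 0.7]
    - [[-0.2, -0.006, 0], [0, 0, 0], 0.7]
    - [[-0.2, -0.006, 0], [0, 0, 0], 0.7]
    - [[-0.2, -0.006, 0], [0, 0, 0], 0.7]
    - [[0, 0, 0], [0, 0, 0], 0.7]
    - [[0, 0, 0], [0, 0, 0], 0.7]

```text
time_s: 8.97
ee_pos: [542.3, 118.6, 20.8]
orientation: [[-1.0, -0.031, -0.0], [-0.031, 1.0, 0.0], [0.0, 0.0, -1.0]]
contact_force: [-0.4, 2.0, 6.2]
grip_width: 59.7
finger_force: 3.2
```

Request:
apply_moves:
  commands:
    - [[-0.2, -0.006, 0], [0, 0, 0], 0.7]
    - [[-0.1, -0.003, 0], [0, 0, 0], 0.7]
    - [[0, 0, 0], [0, 0, 0], 0.7]
    - [[0, 0, 0.2], [0, 0, 0], 0.7]
    - [[0, 0, 0.3], [0, 0, 0], 0.7]
    - [[0, 0, 0.4], [0, 0, 0], 0.7]
    - [[0, 0, 0.6], [0, 0, 0], 0.7]
    - [[0, 0, 1], [0, 0, 0], 0.7]
    - [[0, 0, 2], [0, 0, 0], 0.7]
    - [[0, 0, 3], [0, 0, 0], 0.7]

```text
time_s: 9.8
ee_pos: [536.9, 117.9, 94.7]
orientation: [[-0.999, -0.031, -0.006], [-0.031, 1.0, -0.001], [0.006, -0.001, -1.0]]
contact_force: [0.1, -0.1, 0.2]
grip_width: 60.0
finger_force: 0.0
```

Request:
apply_moves:
  commands:
    - [[-1.5, 2, 3], [0, 0, 0], 0.7]
    - [[-1.5, 3, 2], [0, 0, 0], 0.7]
    - [[-1.5, 3, 2], [0, 0, 0], 0.7]
    - [[-1.5, 3, 1], [0, 0, 0], 0.7]
    - [[-1.5, 3, 0], [0, 0, 0], 0.7]
    - [[-1.5, 3, 0], [0, 0, 0], 0.7]
    - [[-1, 3, 0], [0, 0, 0], 0.7]
    - [[-1, 2, 0], [0, 0, 0], 0.7]
    - [[0, 0, 0], [0, 0, 0], 0.7]
    - [[0, 0, 0], [0, 0, 0], 0.7]

```text
time_s: 10.63
ee_pos: [428.5, 338.9, 176.0]
orientation: [[-0.999, -0.034, -0.0], [-0.034, 0.999, -0.001], [0.0, -0.001, -1.0]]
contact_force: [0.0, -0.2, 0.6]
grip_width: 59.8
finger_force: 0.0
```

Run:
```python
from bench import readout, grab_frame
import cv2,pickle
o=readout.get_obs();print(o['ee_pos'],o['contact_force'])
f=grab_frame('side');g=grab_frame('top')
a=cv2.resize(f['pixels'][165:235,220:300],None,fx=5,fy=5,interpolation=cv2.INTER_CUBIC)
b=cv2.resize(g['pixels'][150:220,190:270],None,fx=5,fy=5,interpolation=cv2.INTER_CUBIC)
cv2.imwrite('pics/c6.png',cv2.hconcat([a,b]))
from h import *
def w(P):
    a=.0306;return [581.03+P[0]*np.cos(a)-P[1]*np.sin(a),84.65+P[0]*np.sin(a)+P[1]*np.cos(a),P[2]]
for P in((70,-28,33),(70,28,33),(-26,-28,33),(-26,28,33)):print(((proj(f,w(P))[0]-[220,165])*5+2).round(),((proj(g,w(P))[0]-[190,150])*5+2+[400,0]).round())
```

```text
[428.49253837 338.85725719 175.97003111] [ 0.04658546 -0.17650357  0.57858311]
[379. 152.] [693.  61.]
[325. 106.] [575.  66.]
[257. 215.] [702. 262.]
[204. 166.] [583. 268.]
```

View pics/c6.png

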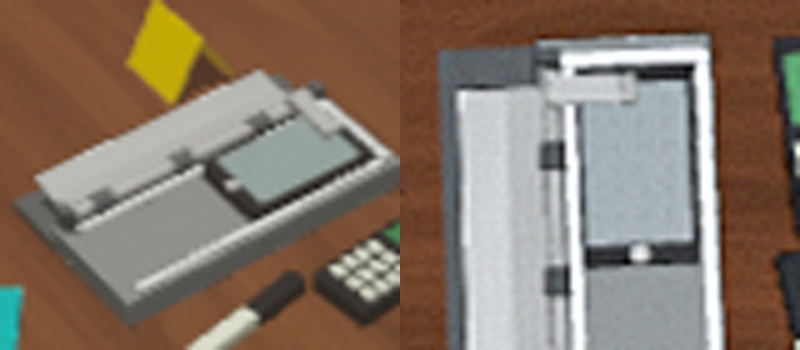

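The phone's rear edge is at row 262–265, against a predicted home position of 262–268. Its front edge touches the stop, the clip nose rests on it at (600,88), and the other things haven't moved.

```bash
python3 -c "
from bench import order
print(order.sign_off())"
```

```text
the job is handed in; nothing more can be done
None
```

The phone is fully home against the end stop with the clip sprung down on it, the robot is clear of everything, and I handed the job in at about 10.7 s on the robot's clock; no verdict came back.

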